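# Dock the hand frother through the three rings of its stand

### The arm

A 7-joint arm with a two-finger parallel gripper is mounted at the origin on a cart in front of the work surface, level with it; the furniture and walls round the work are solid. World frame = base frame: x ahead of the robot, y to its left, z up, the work surface at z = 0. Lengths are in m, angles in rad, forces in N, time in s.
With the tool pointing down it reaches from about 0.425 to 1.025 m from the base axis. Payload 9.4 kg.
Tool frame: the origin (TCP) lies midway between the tips of the shut fingers; the grasp point (between the pads) lies 19 mm behind it; z points along the fingers, y is the line along which they close (so a half turn about z gives the same grasp; the last joint's range is limited). The gripper opens to 93 mm and grips with 3 to 60 N. Pads are 15 mm wide; open, the fingers measure 128 mm over their backs; the gripper's body (75 mm by 188 mm) begins 65 mm behind the grasp point.
Start: joints at [1.061, 0.599, -0.003, 1.599, 0.002, 0.943, -0.08], TCP at [0.304, -0.658, 0.219] pointing down, gripper open.
Joint ranges: [-2.57, 2.57], [-0.35, 1.97], [-1.29, 1.29], [0.11, 2.56], [-1.05, 4.19], [0.11, 1.86], [-2.63, 2.63]. Speed limits (rad/s): [2.22, 2.22, 3.01, 3.01, 3.14, 3.14, 3.14].

### API

Orientations are given as [roll, pitch, yaw] about the fixed x, y, z axes, in that order (R = Rz(yaw) Ry(pitch) Rx(roll)).
In Python, from workcell import readout, capture, robot gives the robot as it stands.
- The arm moves only by the shell command python3 -m creep 'ROWS' [OPENING] [FORCE]. ROWS is JSON, a list that holds one entry, the list of rows, each a list of 6 numbers: the shift along the tool's x, y, z each as a share of 75 mm, from -1 to 1, then the turn, a rotation vector about the tool's x, y, z each as a share of pi/2 rad, from -1 to 1. In form: [[[dx, dy, dz, rx, ry, rz], ...]]. A call has 1 to 8 rows; each row shifts and turns the commanded pose from where the row before left it, along the tool's axes as they then stand; what a row does not reach is not made up. A row lasts 1/12 s, in which the tool goes at most 41.7 mm and 7.16 degrees, less where a joint would pass 70% of its speed; a pose out of reach is approached as far as the arm can. A call with a number of a shift or a turn outside -1 to 1 is refused whole. A call with a gripper value outside its range is refused whole. OPENING is the opening in per cent of the stroke, from 0 (shut) to 100 (fully open), set as the call begins (- or left out, the last holds). The fingers move at their own pace and stop on an object; FORCE is the grip in N (left out, the last holds). Time passes only in rows, so rows that do not move let the fingers close. It gives the time, the measured TCP pose, the force, the opening and the grip force at its end, in the units of the state.
- readout.sense(): the state, without advancing time (a new reading comes with each control period).
- capture(name): name is "scene" or "side" or "wrist"; returns a dict with "pixels" (480x640x3 uint8, red, green, blue), "camera_matrix" (3x3 intrinsics, pixels), "k1" (the pictures are not rectified: a ray, as slopes to the right and down, at radius r is drawn at 1 + k1 r^2 times it, then the intrinsics apply), "rvec" (rotation vector, rad) and "tvec" (3), from world to camera coordinates, as OpenCV has them; the wrist camera has in their place "T_tool_cam" (4x4, takes a point from camera to tool coordinates, whose origin is the TCP and whose axes are the flange's). Camera axes: x right, y down, z forward; pixel columns grow to the right and rows downward; lengths in m; the calibration is good to about 2 mm. A picture is of the moment at which its call begins: read the wrist's pose just before it. There is no depth.
- robot.close_job(): hands the job in; it is judged then, once.
The state is a dict: "clock": time; "q": joint angles; "joint_vel": joint speeds; "joint_torque": joint torques, N m; "eef_pos": TCP position; "tool_rot": TCP orientation; "ft_force": force on the tool from outside, world axes, zero at the start; "torque": the same for the moment, N m; "finger_gap": finger opening in m; "gripper_force": force on a finger pad.
Only numpy, scipy, OpenCV 4.12 (cv2) and the standard library are available. Lean on these libraries where they do the work, as an engineer would, in place of code of your own. Each camera call takes 0.05 s, during which the arm holds its last target. There are 200 camera calls.

### The job

Lift the white-handled milk frother straight out of its wooden drip block and lower it, nose down and upright, through the three rings of its charging stand (large, then medium, then small) until the small copper ring, whose height is set differently each time, stops its shoulder. Press it home gently, with a steady push of about 10 N for a second and never as much as 20 N, then let go so that it stays seated on that ring, and leave the glass, spice jar and tin where they are.

Things in the scene. Friction and masses are not known exactly. Their poses are not given: they have to be found in the camera images.
- frother_grip (a point): centre of the grip zone of the frother's white handle, on its axis, 160 mm above its tip. The frother is a loose upright stepped round rod, 190 mm long, 0.35 kg, z from nose to handle; the handle is 34 mm in diameter from 87 to 190 mm above the tip. Grip it within its upper 60 mm so that the fingers stay above the stand's top ring
- frother_shoulder (a point): centre of the frother's flat shoulder, 34 mm above the tip: the underside of its steel barrel (24 mm diameter, 34 to 81 mm above the tip, lower edge bevelled 2.5 mm); rests on the copper ring when home. Axes as frother_grip
- frother_tip (a point): lowest point of the frother's thin dark nose (13 mm diameter, 34 mm long, tapered end), on its axis. Axes as frother_grip
- drip_block: wooden drip block 76 x 76 x 40 mm, fixed, origin at the centre of its underside; at the start the frother stands upright in its central hole, 17 mm wide, shoulder on the block's top, so it must be lifted 40 mm straight up to come free
- stand: charging stand, fixed: black round base of 116 mm diameter, 10 mm thick, a steel post of 11 mm diameter, 121 mm high, standing 42 mm along the stand's own +x, and three level rings one above the other on one vertical axis through the stand's origin (underside, on the ring axis)
- top_ring (a point): centre of the mouth (upper face) of the large top ring: inner diameter 40 mm, outer 48 mm, 8 mm thick, 120 mm above the worktop
- middle_ring (a point): centre of the mouth (upper face) of the middle ring: inner diameter 26.8 mm (the 24 mm barrel passes with 1.4 mm all round), with a flared mouth 32 mm wide, 9 mm thick, 88 mm above the worktop
- glass: clear drinking glass, 81 mm wide, 93 mm high, loose, behind the work; origin at its underside; leave alone
- jar: spice jar with red cap, 47 mm wide, 97 mm high, loose, behind the work; origin at its underside; leave alone
- tin: flat round food tin, 86 mm wide, 40 mm high, loose, behind the work; origin at its underside; leave alone
- ring_holder: holder of the lowest, copper ring: a fixed frame on the ring axis, 56 mm above the worktop, z up. The copper ring (inner diameter 17 mm, outer 34, 8 thick) passes the nose and stops the barrel. It is clamped on the post with its upper face from 7 mm below to 10 mm above this point, not measured: find it by feel. It gives slightly, 8 N per mm, and must not be pressed with more than 20 N
- frother: the frother as a whole: origin at its tip, z from nose to handle
There are look-alikes about, which are no part of the job. Of the things that look like the frother, the largest one is meant.

How it is judged:
By the outcome, as a careful person would: the job done as asked, in the order asked, and still so for the second after the job is handed in, with the robot touching nothing.
It also fails if it takes over 64 s, if anything falls off the work surface, if the arm or the gripper's body presses on something with over 40 N, if the wrist force passes 120 N, or if a joint passes its speed limit or range.

## Working session

There is one attempt and no reset: what is moved stays moved. The work goes in short steps, Python scripts to look and compute and a shell command to move; the robot and the scene stay as the last step left them, time stands still between calls to the robot, and variables do not carry over. Pictures are saved under pics/ and viewed, at most 10 in all, crops included, and the job is handed in when it is done.

```bash
ls; mkdir -p pics
cat > h.py <<'E'
import numpy as np, cv2
from workcell import readout, capture, robot
def snap(n,f):
    s=readout.sense(); c=capture(n); cv2.imwrite('pics/'+f,c['pixels'][:,:,::-1]); c['s']=s
    np.save('pics/'+f+'.npy',c,allow_pickle=True); return c
def load(f): return np.load('pics/'+f+'.npy',allow_pickle=True).item()
E
python3 - <<'E'
from h import *
a=snap('scene','sc0.png');b=snap('side','si0.png')
for c in(a,b):
    print({k:c[k] for k in c if k not in('pixels','s')}); R=cv2.Rodrigues(np.array(c['rvec'],float))[0]; print(-R.T@np.ravel(c['tvec']))
print(a['s'])
E
```

```text
pics
{'camera_matrix': array([[592.13088042,   0.        , 322.35876116],
       [  0.        , 592.13088042, 234.57662131],
       [  0.        ,   0.        ,   1.        ]]), 'k1': -0.12110607565236807, 'rvec': array([ 0.65220383, -2.43073192,  1.36089695]), 'tvec': array([0.40561924, 0.27251133, 0.71791591])}
[0.09455089 0.60719695 0.61364863]
{'camera_matrix': array([[588.56102123,   0.        , 309.67795759],
       [  0.        , 588.56102123, 237.40730576],
       [  0.        ,   0.        ,   1.        ]]), 'k1': -0.17956137090546082, 'rvec': array([ 0.40241848, -2.56231297,  1.44774577]), 'tvec': array([0.48424508, 0.24739577, 0.78180571])}
[0.27901364 0.66539252 0.62154832]
{'clock': 0.0, 'q': array([ 1.06129781,  0.60008365, -0.00255117,  1.60008529,  0.00183194,
        0.94286202, -0.07980327]), 'joint_vel': array([ 2.54998041e-04, -2.11596190e-03, -1.37673315e-03,  1.55780753e-04,
       -8.37442181e-05,  1.45882833e-04,  7.22724441e-04]), 'joint_torque': array([ 2.86198283e-04, -7.65086246e+01,  1.49749719e+00, -2.52362019e+01,
       -5.23315044e-02,  1.67019549e-02,  1.79317994e-04]), 'eef_pos': array([ 0.30386884, -0.65775207,  0.21780573]), 'tool_rot': array([-3.14016440e+00,  1.54613162e-04,  4.32879124e-01]), 'ft_force': array([ 0.27421877,  1.20805915, -0.17205201]), 'torque': array([-0.0427079 , -0.02009599, -0.040483  ]), 'gripper_force': 0.0, 'finger_gap': 0.09306459083492274}
```

View pics/sc0.png

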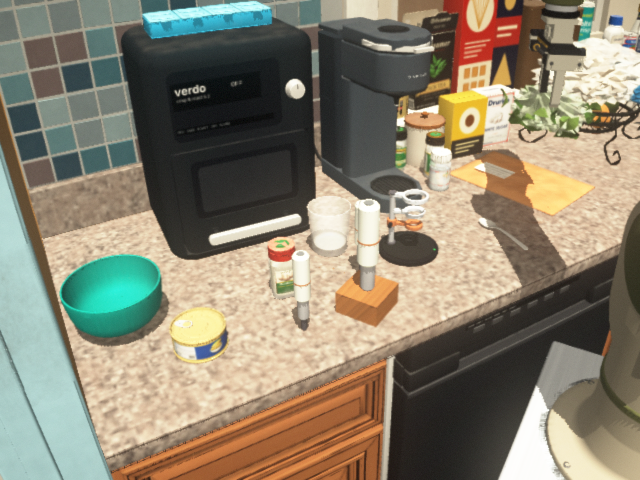

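View pics/si0.png

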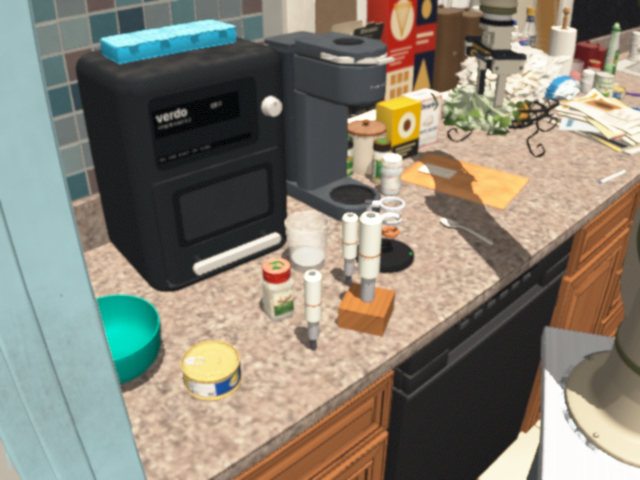

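Run:
```python
from h import *
a=load('sc0.png')['pixels'][180:330,330:450]; b=load('si0.png')['pixels'][190:340,320:440]
f=lambda i:cv2.resize(i,None,fx=3.33333,fy=4,interpolation=cv2.INTER_CUBIC)
o=np.hstack([f(a),f(b)])[:,:,::-1]
print(o.shape);cv2.imwrite('pics/crop.png',o)
```

```text
(600, 800, 3)
```

View pics/crop.png

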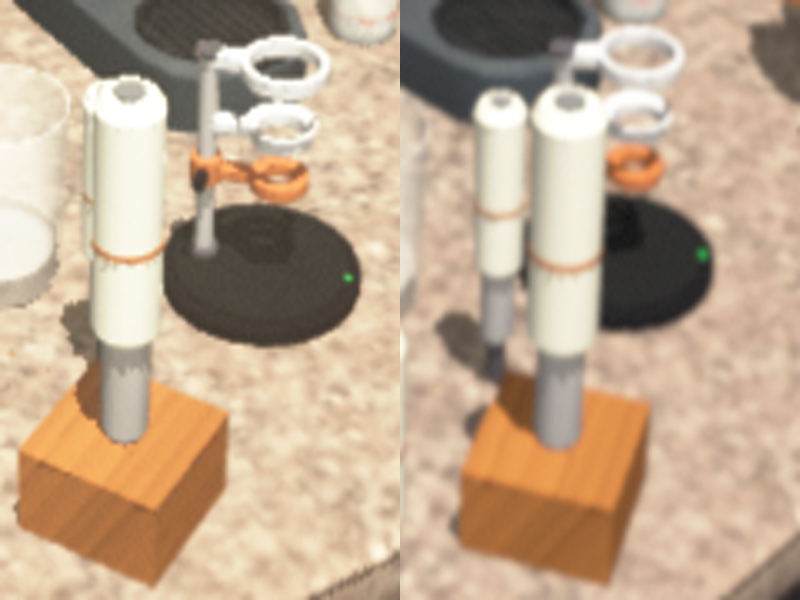

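The crop shows the frother in the block: scene px cap ≈(369,203), barrel foot ≈(367.5,288). The stand's top ring is at ≈(416,196) in the scene view and ≈(392.5,203) in the side view. The decoys are a smaller frother behind this one and another at the left.

```bash
cat >> h.py <<'E'
def ray(c,px):
    K=c['camera_matrix']; x=(px[0]-K[0,2])/K[0,0]; y=(px[1]-K[1,2])/K[1,1]; rd=np.hypot(x,y); r=rd
    for _ in range(30): r=rd/(1+c['k1']*r*r)
    v=np.array([x*r/rd,y*r/rd,1]) if rd>0 else np.array([0,0,1.])
    if 'rvec' in c:
        R=cv2.Rodrigues(np.array(c['rvec'],float))[0]; return -R.T@np.ravel(c['tvec']),R.T@v
    from scipy.spatial.transform import Rotation as Ro
    R=Ro.from_euler('xyz',c['s']['tool_rot']).as_matrix(); T=c['T_tool_cam']
    return c['s']['eef_pos']+R@T[:3,3],R@T[:3,:3]@v
def at(c,px,z):
    o,d=ray(c,px); return o+d*(z-o[2])/d[2]
E
python3 - <<'E'
from h import *
a=load('sc0.png');b=load('si0.png')
A=lambda x,y,z:np.round(at(a,(330+x/3.3333,180+y/4),z)*1e3,1)[:2]
B=lambda x,y,z:np.round(at(b,(320+(x-400)/3.3333,190+y/4),z)*1e3,1)[:2]
print('top',A(130,91,.196),B(571,99,.196)); print('foot',A(125,430,.04),B(558,438,.04))
print('ring',A(287,66,.12),B(641,54,.12))
print('mid',A(285,127,.088),B(640,116,.088))
print('base',A(262,262,.01),'ends',A(163,270,.005),A(360,275,.005),B(714,255,.005))
print('blk',A(20,453,.04),A(155,508,.04),A(228,410,.04))
print('blk',B(462,472,.04),B(613,490,.04),B(650,405,.04))
print('post',A(208,48,.121),B(562,48,.121),A(204,250,.01))
E
```

```text
top [441.9 -94. ] [441.5 -96.6]
foot [441.3 -93.7] [441.  -93.1]
ring [ 441.6 -283.2] [ 443.4 -285.8]
mid [ 441.4 -284.7] [ 442.1 -285.2]
base [ 452.2 -288.2] ends [ 502.  -261.8] [ 401.3 -311.8] [ 398.  -308.9]
blk [478.5 -55.3] [405.7 -54.9] [ 403.  -130.6]
blk [479.9 -57.6] [407.7 -67.2] [ 402.2 -128.6]
post [ 485.7 -277.2] [ 486.1 -277.1] [ 485.9 -282.1]
```

```bash
python3 -m creep '[[[0.2,-0.2,-0.07,0,0,0],[0.235,-0.235,-0.07,0,0,0],[0.235,-0.235,-0.07,0,0,0],[0.235,-0.235,-0.07,0,0,0],[0.235,-0.235,-0.07,0,0,0],[0.235,-0.235,-0.07,0,0,0],[0.235,-0.235,-0.07,0,0,0],[0.235,-0.235,-0.07,0,0,0]]]' 100 20; python3 -m creep '[[[0.235,-0.235,-0.07,0,0,0],[0.235,-0.235,-0.07,0,0,0],[0.235,-0.235,-0.07,0,0,0],[0.235,-0.235,-0.07,0,0,0],[0.235,-0.235,-0.07,0,0,0],[0.235,-0.235,-0.07,0,0,0],[0.1,-0.1,0,0,0,0],[0,0,0,0,0,0]]]'
python3 - <<'E'
from h import *
c=snap('wrist','w1.png');print(c['T_tool_cam'],c['camera_matrix'],c['s']['eef_pos'],c['s']['tool_rot'],c['s']['q'])
b=load('si0.png')
for px,z in(((350,284),0),((350,214),.14),((350,214),.15),((350,214),.16)): print(at(b,px,z))
E
```

```text
clock: 0.77
eef_pos: [0.3718, -0.4731, 0.2605]
tool_rot: [-3.141, 0.0, 0.433]
ft_force: [1.9, -0.4, -0.5]
finger_gap: 0.093
gripper_force: 0.0
clock: 1.43
eef_pos: [0.428, -0.3219, 0.2922]
tool_rot: [-3.141, -0.001, 0.437]
ft_force: [0.0, 0.5, 0.0]
finger_gap: 0.0931
gripper_force: 0.0
[[-1.30916200e-04 -9.68004121e-01 -2.50934265e-01  7.01617138e-02]
 [ 9.99999981e-01 -1.62329147e-04  1.04485872e-04 -3.77763939e-04]
 [-1.41876700e-04 -2.50934246e-01  9.68004124e-01 -1.65496165e-01]
 [ 0.00000000e+00  0.00000000e+00  0.00000000e+00  1.00000000e+00]] [[415.54551336   0.         317.76412887]
 [  0.         415.54551336 242.81355613]
 [  0.           0.           1.        ]] [ 0.42799831 -0.3219298   0.29219471] [-3.14130900e+00 -6.53764238e-04  4.36703703e-01] [ 0.58694294  0.28984843 -0.06154689  1.94273364  0.02139126  0.9095008
 -0.61927133]
[ 0.49342547 -0.18152146  0.        ]
[ 0.49828367 -0.18894787  0.14      ]
[ 0.49373023 -0.17120634  0.15      ]
[ 0.4891768  -0.15346481  0.16      ]
```

View pics/w1.png

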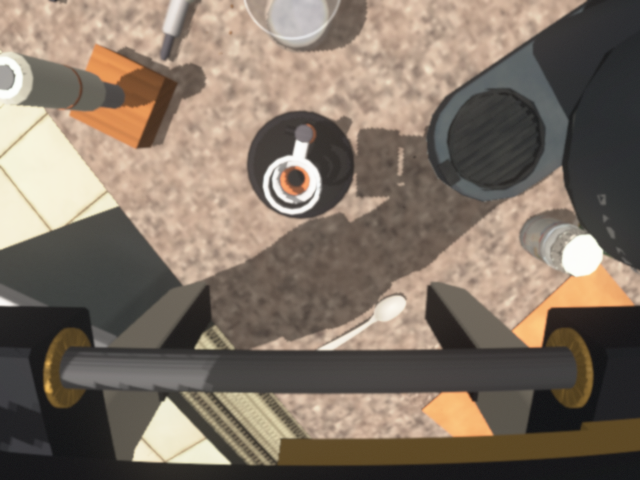

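The wrist view shows the stand: top ring ≈(292,184), copper ring ≈(295,180), post top (304,132). The frother's cap is at the left edge, ≈(8,78).

Run:
```python
from h import *
c=load('w1.png');im=c['pixels'].astype(int)
p=im[150:222,255:330]; m=((p.min(2)>165)).astype(np.uint8)
n,l,st,ce=cv2.connectedComponentsWithStats(m);print(st)
k=1+np.argmax(st[1:,4]);cs,_=cv2.findContours((l==k).astype(np.uint8),cv2.RETR_CCOMP,cv2.CHAIN_APPROX_NONE)
for q in cs:
    if len(q)>30:
        e=cv2.fitEllipse(q);x=(e[0][0]+255,e[0][1]+150);print(x,e[1],[at(c,x,z)[:2] for z in(.12,.112)])
print(at(c,(8,78),.196),at(c,(304,132),.121), at(c,(118,95),.04),at(c,(295,180),.056))
```

```text
[[   0    0   75   72 3733]
 [   8    0   58   64 1610]
 [  10   62   10   10   57]]
(292.1197814941406, 183.06394577026367) (56.3272590637207, 62.09209442138672) [array([ 0.44875808, -0.28886157]), array([ 0.4477495 , -0.28878722])]
(290.8016777038574, 185.28785705566406) (40.90739440917969, 44.51287078857422) [array([ 0.4466603 , -0.28863062]), array([ 0.44560203, -0.2885508 ])]
[ 0.44473695 -0.0972996   0.196     ] [ 0.48955777 -0.2808117   0.121     ] [ 0.44634947 -0.09647152  0.04      ] [ 0.44454995 -0.28957366  0.056     ]
```

```bash
python3 -m creep '[[[0.18,-0.33,0,0,0,0],[0.18,-0.33,0,0,0,0],[0.18,-0.33,0,0,0,0],[0.18,-0.33,0,0,0,0],[0.18,-0.33,0,0,0,0],[0.18,-0.33,0,0,0,0],[0.18,-0.33,0,0,0,0],[0.18,-0.33,0,0,0,0]]]';  python3 -m creep '[[[0,0,0,0,0,0],[0,0,0,0,0,0],[0,0,0,0,0,0]]]'
python3 - <<'E'
from h import *
c=snap('wrist','w2.png');print(c['s']['eef_pos'],c['s']['tool_rot'],c['s']['q'])
E
```

```text
clock: 2.15
eef_pos: [0.4417, -0.0999, 0.2917]
tool_rot: [3.141, 0.001, 0.43]
ft_force: [0.7, -0.3, -0.4]
finger_gap: 0.0927
gripper_force: 0.0
clock: 2.4
eef_pos: [0.4419, -0.101, 0.2918]
tool_rot: [3.141, 0.001, 0.431]
ft_force: [0.1, -0.9, 0.0]
finger_gap: 0.093
gripper_force: 0.0
[ 0.44187373 -0.10097711  0.29181703] [3.14132608e+00 7.07419072e-04 4.30946052e-01] [ 0.24818671  0.1854779  -0.17632022  2.09606344  0.04331559  0.86381641
 -1.09318162]
```

View pics/w2.png

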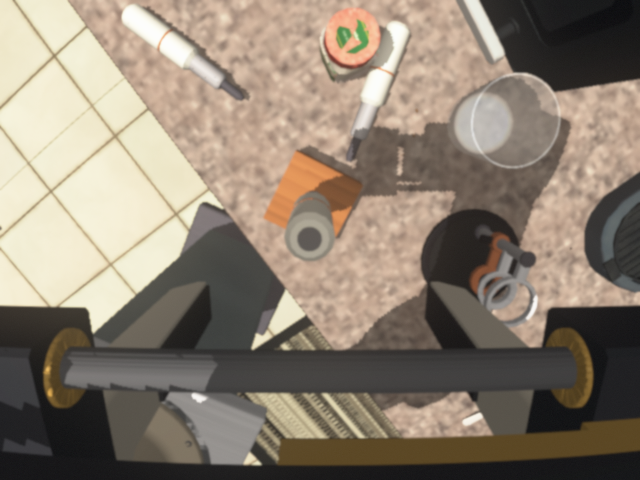

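The frother's cap is at ≈(310,238) and the top ring at ≈(508,297), partly behind a finger. Both are in one picture, which gives a good relative offset.

Run:
```python
from h import *
c=load('w2.png')
print(at(c,(310,238.5),.196),at(c,(507.5,296.5),.12),at(c,(316,207),.04))
im=c['pixels']; p=im[200:335,270:545]; cv2.imwrite('pics/w2c.png',cv2.resize(p,(800,393),interpolation=cv2.INTER_CUBIC)[:,:,::-1])
```

```text
[ 0.44439745 -0.09391829  0.196     ] [ 0.45150127 -0.28150648  0.12      ] [ 0.44044337 -0.0993706   0.04      ]
```

View pics/w2c.png

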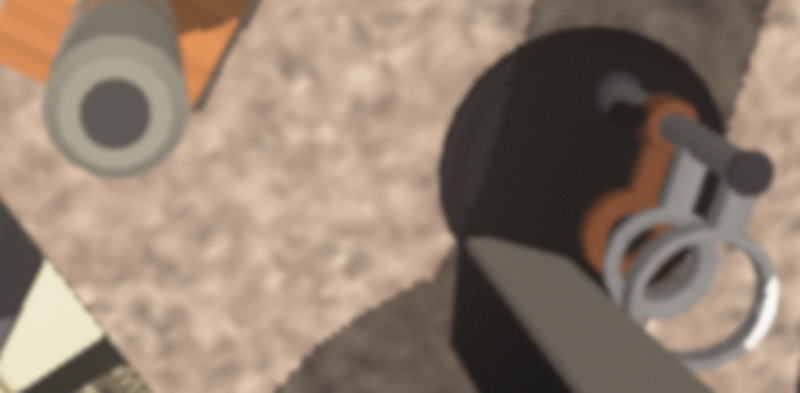

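```bash
python3 -m creep '[[[0.056,-0.07,0,0,0,0],[0,0,0.25,0,0,0],[0,0,0.25,0,0,0],[0,0,0.25,0,0,0],[0,0,0.25,0,0,0],[0,0,0.25,0,0,0],[0,0,0.25,0,0,0],[0,0,0.25,0,0,0]]]';  python3 -m creep '[[[0,0,0.14,0,0,0],[0,0,0,0,0,0],[0,0,0,0,0,0],[0,0,0,0,0,0]]]'
python3 - <<'E'
from h import *
c=snap('wrist','w3.png');print(c['s']['eef_pos'],c['s']['tool_rot'],c['s']['q'])
E
```

```text
clock: 3.12
eef_pos: [0.4437, -0.0934, 0.1599]
tool_rot: [3.141, -0.0, 0.431]
ft_force: [0.5, 0.3, -0.6]
finger_gap: 0.0926
gripper_force: 0.0
clock: 3.45
eef_pos: [0.444, -0.093, 0.1508]
tool_rot: [3.141, -0.0, 0.432]
ft_force: [0.5, 0.0, -0.3]
finger_gap: 0.0931
gripper_force: 0.0
[ 0.44395612 -0.09299811  0.15084202] [ 3.14122376e+00 -4.33279904e-04  4.31987573e-01] [ 0.19651318  0.39193565 -0.15302922  2.26480298  0.12392182  0.49162664
 -1.19321887]
```

View pics/w3.png

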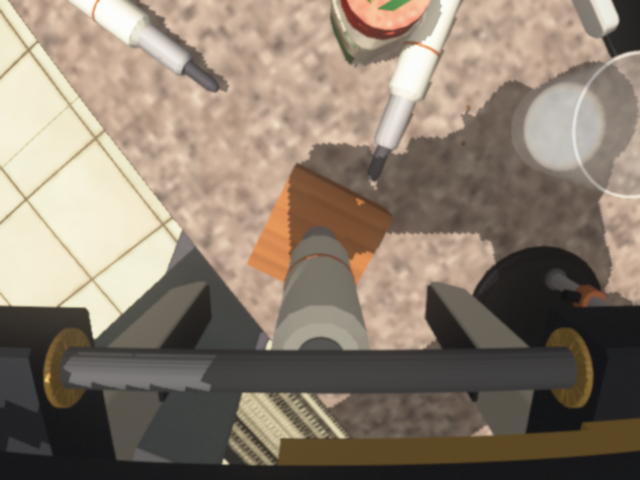

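The frother stands between the fingers: cap centre ≈(321,345), handle edges at columns 273 and 368. I check the remaining offset along the tool's x, then close.

```bash
python3 - <<'E'
from h import *
c=load('w3.png');print(at(c,(320.5,345),.196))
E
python3 -m creep '[[[0,0,0,0,0,0],[0,0,0,0,0,0],[0,0,0,0,0,0],[0,0,0,0,0,0],[0,0,0,0,0,0],[0,0,0,0,0,0],[0,0,0,0,0,0],[0,0,0,0,0,0]]]' 20 25
```

```text
[ 0.44871385 -0.09134346  0.196     ]
clock: 4.17
eef_pos: [0.4435, -0.0926, 0.1503]
tool_rot: [-3.142, 0.0, 0.433]
ft_force: [-1.0, -0.6, 0.6]
finger_gap: 0.0442
gripper_force: 0.0
```

```bash
python3 -m creep '[[[0,0,0,0,0,0],[0,0,0,0,0,0],[0,0,0,0,0,0],[0,0,0,0,0,0],[0,0,0,0,0,0],[0,0,0,0,0,0]]]' 0 30;  python3 -m creep '[[[0,0,-0.05,0,0,0],[0,0,-0.05,0,0,0],[0,0,-0.1,0,0,0],[0,0,-0.1,0,0,0],[0,0,-0.1,0,0,0],[0,0,-0.1,0,0,0],[0,0,-0.1,0,0,0],[0,0,0,0,0,0]]]'
```

```text
clock: 4.67
eef_pos: [0.4436, -0.0926, 0.1503]
tool_rot: [3.142, 0.0, 0.433]
ft_force: [-0.0, -0.2, -0.6]
finger_gap: 0.0331
gripper_force: 30.0
clock: 5.33
eef_pos: [0.4443, -0.0928, 0.197]
tool_rot: [3.14, -0.002, 0.433]
ft_force: [-0.2, -0.6, -4.2]
finger_gap: 0.0334
gripper_force: 30.0
```

```bash
python3 -m creep '[[[0,0,-0.15,0,0,0],[0,0,-0.2,0,0,0],[0,0,-0.2,0,0,0],[0,0,-0.2,0,0,0],[0,0,-0.2,0,0,0],[0,0,-0.2,0,0,0],[0,0,0,0,0,0]]]'; python3 -m creep '[[[-0.131,0.29,0,0,0,0],[-0.131,0.29,0,0,0,0],[-0.131,0.29,0,0,0,0],[-0.131,0.29,0,0,0,0],[-0.131,0.29,0,0,0,0],[-0.131,0.29,0,0,0,0],[-0.131,0.29,0,0,0,0],[-0.131,0.29,0,0,0,0]]]';python3 -m creep '[[[0,0,0,0,0,0],[0,0,0,0,0,0],[0,0,0,0,0,0],[0,0,0,0,0,0]]]'
python3 - <<'E'
from h import *
a=snap('scene','sc1.png')['pixels'][60:240,350:470]; b=snap('side','si1.png')['pixels'][60:240,330:450]
f=lambda i:cv2.resize(i,(400,600),interpolation=cv2.INTER_CUBIC)
cv2.imwrite('pics/crop1.png',np.hstack([f(a),f(b)])[:,:,::-1])
E
```

```text
clock: 5.92
eef_pos: [0.4446, -0.0927, 0.2838]
tool_rot: [3.139, -0.003, 0.433]
ft_force: [1.0, 0.2, -3.2]
finger_gap: 0.0335
gripper_force: 30.0
clock: 6.58
eef_pos: [0.4446, -0.2845, 0.2804]
tool_rot: [-3.141, 0.001, 0.433]
ft_force: [1.2, 1.1, -3.7]
finger_gap: 0.0333
gripper_force: 30.0
clock: 6.92
eef_pos: [0.4451, -0.2824, 0.2811]
tool_rot: [-3.141, 0.0, 0.434]
ft_force: [0.8, 0.5, -3.7]
finger_gap: 0.0338
gripper_force: 30.0
```

View pics/crop1.png

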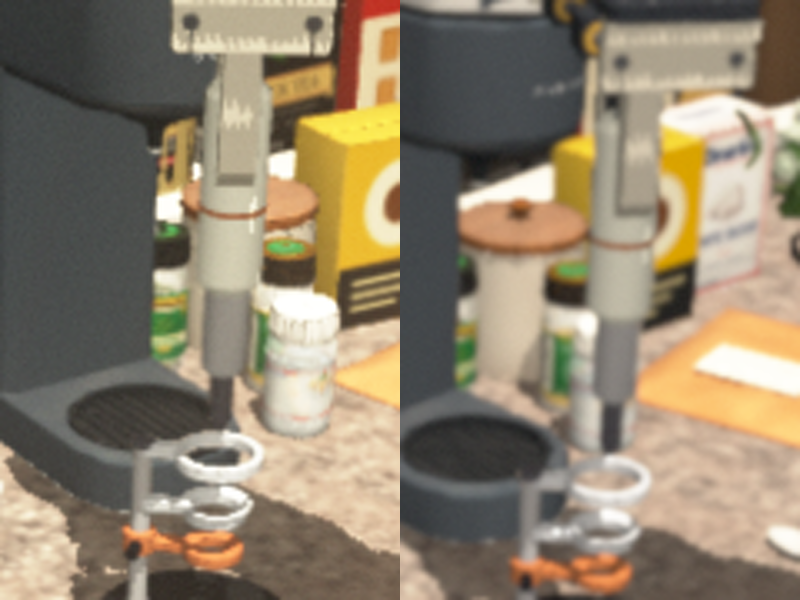

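In both views the nose's axis line meets the top-ring centre to within about 1 mm: scene crop (220,459) and side crop (609,480). I lower it, watching the force.

```bash
python3 -m creep '[[[-0.004,0.008,0.1,0,0,0],[0,0,0.15,0,0,0],[0,0,0.15,0,0,0],[0,0,0.15,0,0,0],[0,0,0.15,0,0,0],[0,0,0.1,0,0,0],[0,0,0,0,0,0],[0,0,0,0,0,0]]]'; python3 -m creep '[[[0,0,0.04,0,0,0],[0,0,0.04,0,0,0],[0,0,0.04,0,0,0],[0,0,0,0,0,0]]]'
python3 - <<'E'
from h import *
a=snap('scene','sc2.png')['pixels'][110:240,350:440]; b=snap('side','si2.png')['pixels'][110:240,330:420]
f=lambda i:cv2.resize(i,(400,600),interpolation=cv2.INTER_CUBIC)
cv2.imwrite('pics/crop2.png',np.hstack([f(a),f(b)])[:,:,::-1])
E
```

```text
clock: 7.68
eef_pos: [0.4451, -0.2839, 0.2213]
tool_rot: [-3.141, 0.0, 0.433]
ft_force: [0.3, 0.7, -3.9]
finger_gap: 0.0337
gripper_force: 30.0
clock: 8.02
eef_pos: [0.445, -0.2842, 0.2123]
tool_rot: [-3.141, 0.0, 0.433]
ft_force: [0.5, 0.8, -3.8]
finger_gap: 0.0335
gripper_force: 30.0
```

View pics/crop2.png

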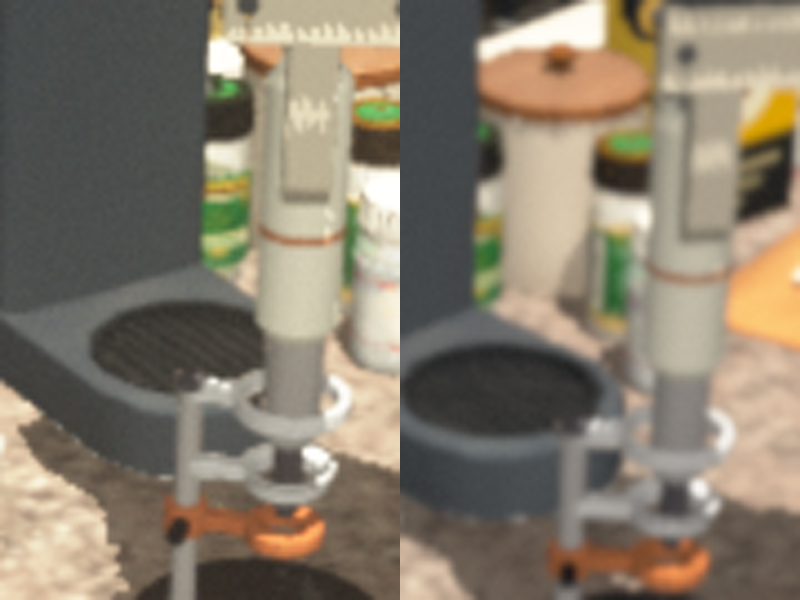

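Barrel and nose sit centred in the rings in both views (scene columns 296 vs 294, side 681 vs 680). I go on slowly.

```bash
for i in 1; do python3 -m creep '[[[0,0,0.03,0,0,0],[0,0,0.03,0,0,0],[0,0,0.03,0,0,0],[0,0,0.03,0,0,0],[0,0,0,0,0,0]]]'; done; python3 -m creep '[[[0,0,0.02,0,0,0],[0,0,0.02,0,0,0],[0,0,0.02,0,0,0],[0,0,0,0,0,0]]]'
```

```text
clock: 8.53
eef_pos: [0.4452, -0.2844, 0.2033]
tool_rot: [3.141, 0.0, 0.433]
ft_force: [0.3, -1.2, -3.5]
finger_gap: 0.0336
gripper_force: 30.0
clock: 8.87
eef_pos: [0.4457, -0.2849, 0.1993]
tool_rot: [3.14, -0.001, 0.433]
ft_force: [0.7, -3.1, 0.7]
finger_gap: 0.0334
gripper_force: 30.0
```

```bash
python3 -m creep '[[[-0.005,0.012,0,0,0,0],[0,0,0,0,0,0],[0,0,0,0,0,0]]]'; python3 -m creep '[[[0,0,0.01,0,0,0],[0,0,0.01,0,0,0],[0,0,0,0,0,0]]]'
```

```text
clock: 9.12
eef_pos: [0.4454, -0.2854, 0.1992]
tool_rot: [3.141, -0.0, 0.433]
ft_force: [0.8, -2.2, -0.8]
finger_gap: 0.0336
gripper_force: 30.0
clock: 9.37
eef_pos: [0.4454, -0.2856, 0.1975]
tool_rot: [3.141, -0.0, 0.433]
ft_force: [2.3, -4.6, -3.8]
finger_gap: 0.0336
gripper_force: 30.0
```

```bash
python3 -m creep '[[[0,0.017,0,0,0,0],[0,0,0,0,0,0],[0,0,0,0,0,0]]]'; python3 -m creep '[[[0,0,0.015,0,0,0],[0,0,0.015,0,0,0],[0,0,0,0,0,0],[0,0,0,0,0,0]]]'
```

```text
clock: 9.62
eef_pos: [0.4456, -0.2862, 0.1974]
tool_rot: [-3.141, 0.0, 0.433]
ft_force: [1.3, -2.7, -3.2]
finger_gap: 0.0336
gripper_force: 30.0
clock: 9.95
eef_pos: [0.4456, -0.2863, 0.1953]
tool_rot: [-3.141, 0.0, 0.433]
ft_force: [0.8, -3.2, -2.5]
finger_gap: 0.0336
gripper_force: 30.0
```

```bash
python3 -m creep '[[[-0.003,0.015,0,0,0,0],[0,0,0,0,0,0],[0,0,0,0,0,0]]]'; python3 -m creep '[[[0,0,0.02,0,0,0],[0,0,0.02,0,0,0],[0,0,0,0,0,0],[0,0,0,0,0,0]]]'
```

```text
clock: 10.2
eef_pos: [0.4456, -0.287, 0.1951]
tool_rot: [-3.14, 0.001, 0.433]
ft_force: [0.8, -0.4, -3.5]
finger_gap: 0.0332
gripper_force: 30.0
clock: 10.53
eef_pos: [0.4457, -0.2872, 0.1921]
tool_rot: [-3.141, 0.0, 0.433]
ft_force: [0.6, -0.6, -4.3]
finger_gap: 0.0339
gripper_force: 30.0
```

```bash
python3 -m creep '[[[-0.003,0.006,0.02,0,0,0],[0,0,0.03,0,0,0],[0,0,0.03,0,0,0],[0,0,0.03,0,0,0],[0,0,0,0,0,0]]]'; python3 -m creep '[[[0,0,0.02,0,0,0],[0,0,0.02,0,0,0],[0,0,0.02,0,0,0],[0,0,0,0,0,0],[0,0,0,0,0,0]]]'
```

```text
clock: 10.95
eef_pos: [0.4459, -0.2879, 0.1836]
tool_rot: [-3.141, 0.0, 0.433]
ft_force: [0.4, -0.5, -3.6]
finger_gap: 0.0335
gripper_force: 30.0
clock: 11.37
eef_pos: [0.446, -0.288, 0.1795]
tool_rot: [-3.141, 0.0, 0.433]
ft_force: [0.6, 0.5, -3.6]
finger_gap: 0.0334
gripper_force: 30.0
```

```bash
cat > chk.py <<'E'
from h import *
import sys
f=readout.sense()['ft_force'][2]; sys.exit(0 if f<-1.5 else 1)
E
python3 -m creep '[[[0,0,0.01,0,0,0],[0,0,0.01,0,0,0],[0,0,0,0,0,0]]]' && python3 chk.py && python3 -m creep '[[[0,0,0.01,0,0,0],[0,0,0.01,0,0,0],[0,0,0,0,0,0]]]' && python3 chk.py && python3 -m creep '[[[0,0,0.01,0,0,0],[0,0,0.01,0,0,0],[0,0,0,0,0,0]]]' && python3 chk.py && python3 -m creep '[[[0,0,0.01,0,0,0],[0,0,0.01,0,0,0],[0,0,0,0,0,0]]]' && python3 chk.py && python3 -m creep '[[[0,0,0.01,0,0,0],[0,0,0.01,0,0,0],[0,0,0,0,0,0]]]' && python3 chk.py && python3 -m creep '[[[0,0,0.01,0,0,0],[0,0,0.01,0,0,0],[0,0,0,0,0,0]]]'
```

```text
clock: 11.62
eef_pos: [0.446, -0.288, 0.178]
tool_rot: [3.142, 0.0, 0.433]
ft_force: [1.0, -0.5, -3.5]
finger_gap: 0.0334
gripper_force: 30.0
clock: 11.87
eef_pos: [0.446, -0.288, 0.1765]
tool_rot: [-3.142, 0.0, 0.433]
ft_force: [-0.1, -0.9, -3.1]
finger_gap: 0.0339
gripper_force: 30.0
clock: 12.12
eef_pos: [0.446, -0.2879, 0.175]
tool_rot: [-3.142, 0.0, 0.433]
ft_force: [0.8, -0.4, -3.8]
finger_gap: 0.0333
gripper_force: 30.0
clock: 12.37
eef_pos: [0.446, -0.288, 0.1735]
tool_rot: [-3.142, 0.0, 0.433]
ft_force: [1.0, 0.3, -3.9]
finger_gap: 0.0333
gripper_force: 30.0
clock: 12.62
eef_pos: [0.446, -0.288, 0.172]
tool_rot: [-3.142, 0.0, 0.433]
ft_force: [0.3, -0.3, -2.0]
finger_gap: 0.0334
gripper_force: 30.0
clock: 12.87
eef_pos: [0.4462, -0.288, 0.171]
tool_rot: [3.141, -0.0, 0.433]
ft_force: [-0.2, 0.3, 4.7]
finger_gap: 0.0336
gripper_force: 30.0
```

```bash
python3 -m creep '[[[0,0,0.006,0,0,0],[0,0,0,0,0,0],[0,0,0,0,0,0],[0,0,0,0,0,0]]]'
```

```text
clock: 13.2
eef_pos: [0.4462, -0.2881, 0.1707]
tool_rot: [3.141, -0.0, 0.433]
ft_force: [-1.6, 0.7, 4.6]
finger_gap: 0.0334
gripper_force: 30.0
```

```bash
python3 -m creep '[[[0,0,0.006,0,0,0],[0,0,0,0,0,0],[0,0,0,0,0,0],[0,0,0,0,0,0]]]'
```

```text
clock: 13.53
eef_pos: [0.4463, -0.2881, 0.1704]
tool_rot: [3.141, -0.001, 0.433]
ft_force: [-1.6, 0.5, 8.5]
finger_gap: 0.0335
gripper_force: 30.0
```

```bash
python3 -m creep '[[[0,0,0,0,0,0],[0,0,0,0,0,0],[0,0,0,0,0,0],[0,0,0,0,0,0],[0,0,0,0,0,0],[0,0,0,0,0,0],[0,0,0,0,0,0],[0,0,0,0,0,0]]]'; python3 -m creep '[[[0,0,0,0,0,0],[0,0,0,0,0,0],[0,0,0,0,0,0],[0,0,0,0,0,0],[0,0,0,0,0,0],[0,0,0,0,0,0],[0,0,0,0,0,0],[0,0,0,0,0,0]]]'
```

```text
clock: 14.2
eef_pos: [0.4464, -0.288, 0.1704]
tool_rot: [3.141, -0.001, 0.433]
ft_force: [-0.4, 0.1, 7.7]
finger_gap: 0.0333
gripper_force: 30.0
clock: 14.87
eef_pos: [0.4463, -0.288, 0.1704]
tool_rot: [3.141, -0.001, 0.433]
ft_force: [-0.5, 0.5, 8.6]
finger_gap: 0.034
gripper_force: 30.0
```

```bash
python3 -m creep '[[[0,0,-0.01,0,0,0],[0,0,0,0,0,0],[0,0,0,0,0,0]]]'; python3 -m creep '[[[0,0,0,0,0,0],[0,0,0,0,0,0],[0,0,0,0,0,0],[0,0,0,0,0,0],[0,0,0,0,0,0],[0,0,0,0,0,0],[0,0,0,0,0,0],[0,0,0,0,0,0]]]' 85; python3 -m creep '[[[0,0,0,0,0,0],[0,0,0,0,0,0],[0,0,0,0,0,0],[0,0,0,0,0,0]]]'
```

```text
clock: 15.12
eef_pos: [0.4462, -0.288, 0.1708]
tool_rot: [3.141, -0.0, 0.433]
ft_force: [-0.3, 0.7, 5.1]
finger_gap: 0.0337
gripper_force: 30.0
clock: 15.78
eef_pos: [0.446, -0.2879, 0.1704]
tool_rot: [-3.141, 0.0, 0.433]
ft_force: [-0.5, -0.8, 0.8]
finger_gap: 0.0781
gripper_force: 0.0
clock: 16.12
eef_pos: [0.446, -0.288, 0.1705]
tool_rot: [3.142, -0.0, 0.433]
ft_force: [-0.1, -0.1, -0.2]
finger_gap: 0.079
gripper_force: 0.0
```

Released with no residual force. I raise the gripper clear and look.

```bash
python3 -m creep '[[[0,0,-0.1,0,0,0],[0,0,-0.2,0,0,0],[0,0,-0.25,0,0,0],[0,0,-0.25,0,0,0],[0,0,-0.25,0,0,0],[0,0,-0.25,0,0,0],[0,0,-0.25,0,0,0],[0,0,-0.1,0,0,0]]]'; python3 -m creep '[[[0,0,0,0,0,0],[0,0,0,0,0,0],[0,0,0,0,0,0],[0,0,0,0,0,0],[0,0,0,0,0,0],[0,0,0,0,0,0],[0,0,0,0,0,0],[0,0,0,0,0,0]]]'
python3 - <<'E'
from h import *
a=snap('scene','sc3.png')['pixels'][110:290,330:450]; b=snap('side','si3.png')['pixels'][110:290,320:440]
f=lambda i:cv2.resize(i,(400,600),interpolation=cv2.INTER_CUBIC)
cv2.imwrite('pics/crop3.png',np.hstack([f(a),f(b)])[:,:,::-1])
E
```

```text
clock: 16.78
eef_pos: [0.4467, -0.2884, 0.2971]
tool_rot: [3.139, -0.002, 0.433]
ft_force: [1.0, 0.1, 0.8]
finger_gap: 0.0791
gripper_force: 0.0
clock: 17.45
eef_pos: [0.4459, -0.2879, 0.2939]
tool_rot: [-3.141, 0.0, 0.433]
ft_force: [-0.3, -0.7, -0.4]
finger_gap: 0.0789
gripper_force: 0.0
```

View pics/crop3.png

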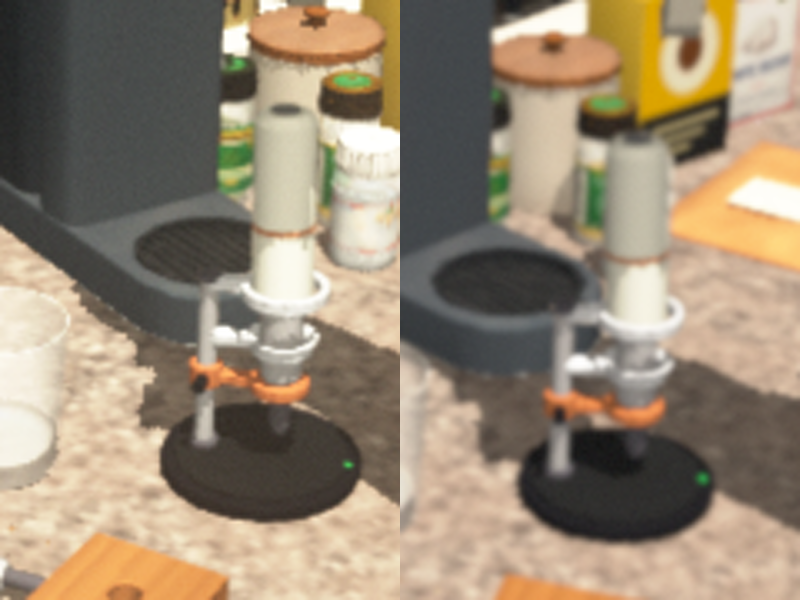

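The frother stands upright in all three rings with its nose through the copper ring (scene crop ≈(280,385)). The gripper is clear of it and the glass is undisturbed.

```bash
python3 -c "
from workcell import robot
print(robot.close_job())"
```

```text
the job is handed in; nothing more can be done
None
```

The frother is seated upright on the copper ring, pressed for about 1.3 s with roughly 8 N at the wrist (about 12 N on the ring with its own weight), then released; the arm stayed clear of the glass, jar and tin, and I handed the job in at about 17.5 s.

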